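# Shim the short foot of a portable hob

## Robot

A 7-joint arm with a two-finger parallel gripper is mounted at the origin on the work surface. World frame = base frame: x ahead of the robot, y to its left, z up, the work surface at z = 0. Lengths are in mm, angles in rad, forces in N, time in s.
With the tool pointing down it reaches from about 425 to 1025 mm from the base axis. Payload 9.4 kg.
Tool frame: the origin (TCP) lies on the centre line of the jaws, within the pads' length; the fingertips stand finger_overhang ahead of it and the grasp point (between the pads) lies 6 mm ahead of it (finger_overhang is the distance from the TCP to the fingertips, in mm); z points along the fingers, y is the line along which they close (so a half turn about z gives the same grasp; the last joint's range is limited). The gripper opens to 93 mm and grips with 3 to 60 N. Pads are 15 mm wide; open, the fingers measure 128 mm over their backs; the gripper's body (75 mm by 188 mm) begins 65 mm behind the grasp point.
Start: joints at [-1.225, 0.599, -0.003, 1.599, 0.002, 0.943, -0.08], TCP at [297.482, 661.157, 243.618] pointing down, gripper open.
Joint ranges: [-2.57, 2.57], [-0.35, 1.97], [-1.29, 1.29], [0.11, 2.56], [-1.05, 4.19], [0.11, 1.86], [-2.63, 2.63]. Speed limits (rad/s): [2.22, 2.22, 3.01, 3.01, 3.14, 3.14, 3.14].

## Interface

Orientations are given as a unit quaternion [x, y, z, w].
In Python, from rig import * gives the robot as it stands. The module is installed in compiled form; this text tells all that it offers.
- The arm moves only by the tool step_arm, never from a script. Its argument "motion" is a list of rows, each an object with "delta_pos": the shift along the tool's x, y, z scaled (see below), a list of three; "delta_rot": the turn, a rotation vector about the tool's x, y, z scaled (see below), a list of three. A call has 1 to 10 rows; each row shifts and turns the commanded pose from where the row before left it, along the tool's axes as they then stand; what a row does not reach is not made up. The controller multiplies each number of a shift by 0.05 m and each number of a turn by 4 degrees. A row lasts 1/8 s, in which the tool goes at most 62.5 mm and 10.7 degrees, less where a joint would pass 70% of its speed; a pose out of reach is approached as far as the arm can. A call with a number of a shift or a turn outside -1 to 1 is refused whole. A call with a gripper value outside its range is refused whole. "grip" is the opening, from -1 (shut) to 1 (fully open), set as the call begins (left out, the last holds). The fingers move at their own pace and stop on an object; the grip force is fixed at half the most. Time passes only in rows, so rows that do not move let the fingers close. It gives the time, the measured TCP pose, the force, the opening and the grip force at its end, in the units of the state.
- state(): the state, without advancing time (a new reading comes with each control period).
- grab_frame(name): name is "scene" or "side" or "wrist"; returns the picture (400x640x3 uint8, blue, green, red); there is no depth.
- camera_model(name): a dict with "fx", "fy", "cx", "cy" (pixels), "position" and "orientation" of the camera in the world. Camera axes: x right, y up, looking along -z (the intrinsics and any distortion apply to the point x, -y, -z); pixel columns grow to the right and rows downward; lengths in mm; the calibration is good to about 2 mm. A picture is of the moment at which its call begins: read the wrist's pose just before it. camera_model takes no time and is no camera call; for the wrist camera it gives the pose at the moment of the call.
- sign_off(): hands the job in; it is judged then, once.
The state is a dict: "clock": time; "q": joint angles; "joint_velocities": joint speeds; "effort": joint torques, N m; "position": TCP position; "orientation": TCP orientation; "force": force on the tool from outside, world axes, zero at the start; "torque": the same for the moment, N m; "grip_width": finger opening in mm; "gripper_force": force on a finger pad.
Only numpy, scipy, OpenCV 4.12 (cv2) and the standard library are available. Lean on these libraries where they do the work, as an engineer would, in place of code of your own. Each camera call takes 0.05 s, during which the arm holds its last target. There are 200 camera calls.

## Task

The portable hob on the worktop wobbles because the foot at its front left corner (left as the robot sees it) does not reach the worktop. Pick up the tapered shim from the chopping board by its grip and slide it gently along the worktop, thin end first and straight in, under the middle of that foot until you feel it is snug; do not press hard on it or ram it, and stop before the hob starts to lift. Let go and leave the shim there, flat on the worktop and carrying the foot, with everything else where it was.

Things in the scene. Friction and masses are not known exactly. Their poses are not given: they have to be found in the camera images.
- hob: Portable hob that does not slide; steel deck 300 mm deep (x), 360 wide (y), top at 71 mm. Origin on the worktop under the short foot's pad centre; x from its front (robot side) to its back, y left, z up. Deck front face at x=+22 mm, left side at y=+30. Corner lugs, z 32 to 40 mm, 40 wide, carry screw feet; front lugs end at x=-20. About 12 N upward at the short foot starts to lift that side.
- short_foot (a point): On the hob at its front left foot: the worktop point under the pad's centre; axes as hob. Rubber pad 26 mm (x) by 30 (y), 10 high, front edge at x=-13 mm. Its flat underside hangs above the worktop by a gap of 3.5 to 11 mm, different each time and not measured. The screw is stiff. When the taper meets the front edge, resistance grows over some millimetres.
- shim: White tapered shim, 70 g, 134 x 30 mm, flat on the board at first. Origin on its underside below the grip's centre; x to the thin end, z up. Grip: upright block 30 mm long (x), 20 wide (y), top at 42 mm; below 15 mm it is a 30 mm wide heel. From x=15 to x=119 mm the blade thins evenly from 15 to 2 mm (1 in 8).
- shim_tip (a point): Middle of the shim's thin end, on its underside (x = 119 mm in the shim's frame). Axes as shim.
- board: Dark wooden chopping board, 300 mm (x) by 270 mm (y), 18 mm thick, firmly in place on the worktop; origin at the centre of its underside.
- table: The wooden worktop, its surface at height 0. Firm.
- packer: Flat white plastic packer, 100 x 28 x 5 mm, not tapered, lying on the board; origin at the centre of its underside. Not to be used.
- driver: Screwdriver with black handle lying on the board. A bystander.
- mug: White mug, 80 mm wide, 90 mm high, origin under its centre. A bystander.
- spoon: Wooden spoon lying on the worktop. A bystander.
- bowl: Blue bowl, 130 mm wide, 50 mm high, origin under its centre. A bystander.
There are look-alikes about, which are no part of the job. What is shaped like the shim but blue or yellow is not meant.

How it is judged:
By the outcome, as a careful person would: the job done as asked, in the order asked, and still so for the second after the job is handed in, with the robot touching nothing.
It also fails if it takes over 64 s, if anything falls off the work surface, if the arm or the gripper's body presses on something with over 40 N, if the wrist force passes 120 N, or if a joint passes its speed limit or range.

## Working session

There is one attempt and no reset: what is moved stays moved. The work goes in short steps, Python scripts to look and compute and a tool call to move; the robot and the scene stay as the last step left them, time stands still between calls to the robot, and variables do not carry over. Pictures are saved under pics/ and viewed, at most 10 in all, crops included, and the job is handed in when it is done.

Besides the shell and the picture viewer there is one more tool, called after ">>>" as name([rows], argument=value, ...), one row to a line, values as JSON. step_arm: Moves the arm, as the interface text tells. Its arguments: {"type":"object","properties":{"motion":{"type":"array"},"grip":{"type":"number"}},"required":["motion"]}

```bash
mkdir -p pics
cat > h.py <<'E'
from rig import *
import numpy as np, cv2
from scipy.spatial.transform import Rotation as R
def ray(cm,u,v):
    d=np.array([(u-cm['cx'])/cm['fx'],-(v-cm['cy'])/cm['fy'],-1.0])
    return np.array(cm['position']),R.from_quat(cm['orientation']).apply(d)
def onz(cm,u,v,z):
    o,d=ray(cm,u,v); return o+d*(z-o[2])/d[2]
def proj(cm,p):
    c=R.from_quat(cm['orientation']).inv().apply(np.array(p,float)-np.array(cm['position']))
    return np.array([cm['cx']+cm['fx']*c[0]/-c[2],cm['cy']-cm['fy']*c[1]/-c[2]])
E
python3 - <<'E'
from h import *
a=grab_frame('scene');b=grab_frame('side')
cv2.imwrite('pics/scene.png',a);cv2.imwrite('pics/side.png',b)
print({k:v for k,v in state().items()})
for n in('scene','side','wrist'):print(camera_model(n))
E
```

```text
{'clock': 0.1, 'q': array([-1.22470715,  0.60002477, -0.00254102,  1.60000271,  0.00178831,
        0.94289905, -0.07978806]), 'joint_velocities': array([-0.00175036, -0.00298666,  0.00067111, -0.00172747,  0.00035115,
        0.0021024 ,  0.00132579]), 'effort': array([ 5.02659546e-03, -7.66556025e+01,  1.50187209e+00, -2.52936351e+01,
       -5.22795122e-02,  1.36137710e-02,  8.01687634e-05]), 'position': array([297.32403922, 660.81655551, 242.87788027]), 'orientation': array([ 2.09793514e-01,  9.77745487e-01, -6.60775989e-04, -8.19028404e-05]), 'force': array([0.54778733, 0.29722644, 0.22617492]), 'torque': array([ 0.00062944,  0.01074781, -0.00703503]), 'gripper_force': 0.0, 'grip_width': 92.74891010019032}
{'fx': 388.9609551307319, 'fy': 388.9609551307319, 'cx': 317.2005207164356, 'cy': 195.91712750754036, 'position': array([ 837.43857483,  453.76765101, 1197.69892643]), 'orientation': array([0.08549724, 0.24863963, 0.91495212, 0.30615546])}
{'fx': 440.11792478054315, 'fy': 440.11792478054315, 'cx': 315.51979965883413, 'cy': 201.29720397023175, 'position': array([-118.58492442, -899.25251492, 1257.38271737]), 'orientation': array([ 0.32235466, -0.09871302, -0.28091167,  0.89857212])}
{'fx': 296.23410829655273, 'fy': 296.23410829655273, 'cx': 316.7899049621526, 'cy': 202.958678966805, 'position': array([228.40091222, 693.61406173, 383.80848307]), 'orientation': array([-0.11686321, -0.0744084 ,  0.53750752,  0.83180049])}
```

View pics/scene.png

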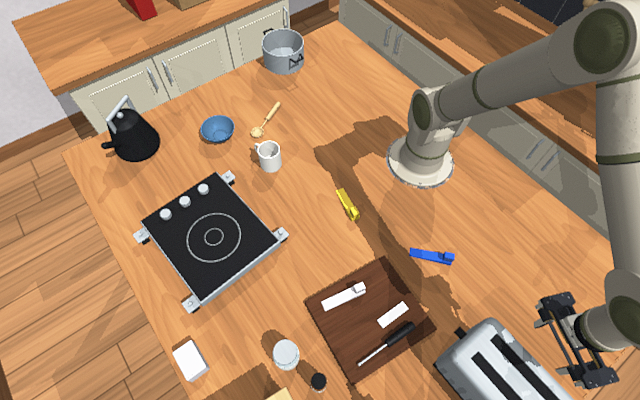

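View pics/side.png

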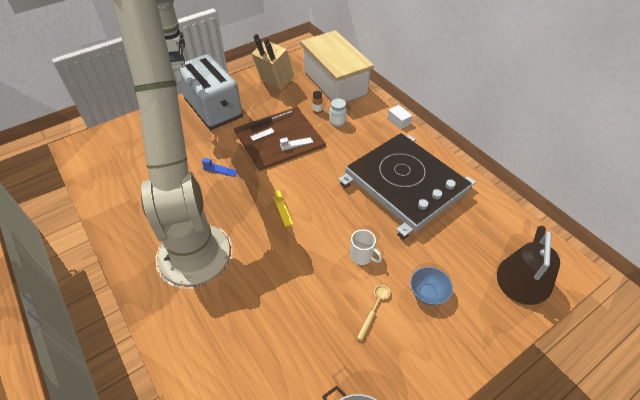

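Run:
```python
from h import *
a=cv2.imread('pics/scene.png');b=cv2.imread('pics/side.png')
cs=camera_model('scene');cd=camera_model('side')
for n,c,pts in(('scene',cs,[(283,235),(230,177),(190,305),(140,237)]),('side',cd,[(344,181),(404,231),(411,138),(472,182)])):
    for p in pts: print(n,p,onz(c,*p,40).round(0))
def white(im,box,c,z):
    x0,y0,x1,y1=box; g=im[y0:y1,x0:x1].astype(int)
    m=((g.min(2)>125)&(g.max(2)-g.min(2)<50)).astype(np.uint8)
    cn,_=cv2.findContours(m,cv2.RETR_EXTERNAL,cv2.CHAIN_APPROX_NONE)
    for k in cn:
        if cv2.contourArea(k)<40: continue
        r=cv2.boxPoints(cv2.minAreaRect(k))+[x0,y0]
        P=np.array([onz(c,*p,z)[:2] for p in r]); 
        print(cv2.contourArea(k),r.round(0).tolist(),P.round(0).tolist(),P.mean(0).round(0),np.linalg.norm(P[0]-P[1]).round(),np.linalg.norm(P[1]-P[2]).round())
white(a,(310,270,425,345),cs,25); white(b,(240,115,325,160),cd,25)
c1=cv2.resize(a[260:380,300:440],None,fx=4,fy=4,interpolation=cv2.INTER_CUBIC)
c2=cv2.resize(b[130:200,325:425],(560,392),interpolation=cv2.INTER_CUBIC)
c1=c1[:,:]
o=np.zeros((600,800,3),np.uint8); c1=cv2.resize(c1,(400,343)); o[:343,:400]=c1; o[:280,400:]=cv2.resize(c2,(400,280))
o[343:593,:400]=cv2.resize(b[100:170,228:340],(400,250),interpolation=cv2.INTER_CUBIC); o[300:600,400:]=cv2.resize(a[205:280,230:330],(400,300),interpolation=cv2.INTER_CUBIC)
cv2.imwrite('pics/crop.png',o)
```

```text
scene (283, 235) [601. -36.  40.]
scene (230, 177) [ 623. -335.   40.]
scene (190, 305) [950. -14.  40.]
scene (140, 237) [ 976. -309.   40.]
side (344, 181) [589. -54.  40.]
side (404, 231) [ 618. -352.   40.]
side (411, 138) [953. -22.  40.]
side (472, 182) [ 975. -329.   40.]
321.5 [[376.0, 320.0], [402.0, 300.0], [409.0, 309.0], [382.0, 328.0]] [[535.0, 348.0], [432.0, 352.0], [434.0, 382.0], [536.0, 377.0]] [484. 365.] 103.0 30.0
482.0 [[320.0, 302.0], [362.0, 281.0], [367.0, 291.0], [325.0, 312.0]] [[634.0, 206.0], [491.0, 232.0], [499.0, 268.0], [641.0, 241.0]] [566. 237.] 146.0 37.0
228.5 [[278.0, 139.0], [310.0, 131.0], [313.0, 143.0], [281.0, 150.0]] [[516.0, 297.0], [650.0, 263.0], [619.0, 197.0], [490.0, 232.0]] [569. 247.] 138.0 73.0
102.5 [[250.0, 136.0], [272.0, 127.0], [274.0, 132.0], [252.0, 141.0]] [[430.0, 380.0], [532.0, 375.0], [523.0, 342.0], [422.0, 348.0]] [477. 361.] 103.0 34.0
```

View pics/crop.png

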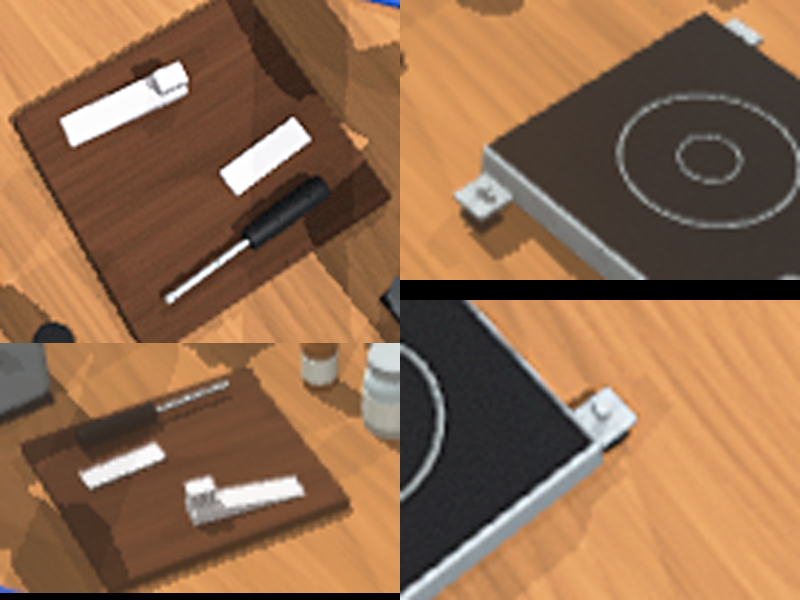

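```bash
cat >> h.py <<'E'
def tri(c1,p1,c2,p2):
    o1,d1=ray(c1,*p1);o2,d2=ray(c2,*p2)
    s=np.linalg.lstsq(np.c_[d1,-d2],o2-o1,rcond=None)[0]
    a,b=o1+s[0]*d1,o2+s[1]*d2
    return (a+b)/2,np.linalg.norm(a-b)
def tool(p):  # shift world -> units along tool axes (at current pose)
    s=state();return R.from_quat(s['orientation']).inv().apply(np.array(p)-s['position'])/50
E
python3 - <<'E'
from h import *
cs=camera_model('scene');cd=camera_model('side')
print('grip top',tri(cs,(361,286),cd,(284,139.8)),onz(cs,361,286,60))
print('screw',tri(cs,(280.7,232.5),cd,(346.8,178.2)))
print('thin end',(onz(cs,322.5,307,20)),onz(cd,311.5,137,20))
s=state();w=camera_model('wrist');print('cam in tool',R.from_quat(s['orientation']).inv().apply(w['position']-s['position']))
print('view dir tool',R.from_quat(s['orientation']).inv().apply(ray(w,w['cx'],w['cy'])[1]))
g=onz(cs,361,286,60);print(tool([g[0],g[1],170]))
E
```

```text
grip top (array([514.22665842, 248.61643479,  57.17672959]), np.float64(3.5232881656326014)) [513.54674183 250.10012542  60.        ]
screw (array([603.56262665, -48.64983707,  41.21269162]), np.float64(3.595007927959455))
thin end [636.53206751 222.47606762  20.        ] [637.49098093 232.22344961  20.        ]
cam in tool [  76.29471131    1.44781924 -140.94158187]
view dir tool [-2.74289999e-01 -7.53036884e-04  9.61646728e-01]
[-7.31353982 -5.71520436  1.46599653]
```

>>> step_arm([
  {"delta_pos":[-0.91,-0.71,0],"delta_rot":[0,0,0]},
  {"delta_pos":[-0.91,-0.71,0],"delta_rot":[0,0,0]},
  {"delta_pos":[-0.91,-0.71,0],"delta_rot":[0,0,0]},
  {"delta_pos":[-0.91,-0.71,0],"delta_rot":[0,0,0]},
  {"delta_pos":[-0.91,-0.71,0],"delta_rot":[0,0,0]},
  {"delta_pos":[-0.91,-0.71,0],"delta_rot":[0,0,0]},
  {"delta_pos":[-0.91,-0.71,0],"delta_rot":[0,0,0]},
  {"delta_pos":[-0.91,-0.71,0],"delta_rot":[0,0,0]},
  {"delta_pos":[0,0,0.5],"delta_rot":[0,0,-1]},
  {"delta_pos":[0,0,0.5],"delta_rot":[0,0,-1]},
], grip=1)

```text
clock: 1.35
position: [513.4, 251.8, 193.2]
orientation: [0.141, 0.99, 0.0, 0.0]
force: [-0.0, -0.1, -0.6]
grip_width: 92.8
gripper_force: 0.0
```

>>> step_arm([
  {"delta_pos":[0,0,0.2],"delta_rot":[0,0,-1]},
  {"delta_pos":[0,0,0],"delta_rot":[0,0,-0.4]},
  {"delta_pos":[0,0,0],"delta_rot":[0,0,0]},
  {"delta_pos":[0,0,0],"delta_rot":[0,0,0]},
])

```text
clock: 1.85
position: [513.1, 253.0, 184.2]
orientation: [0.093, 0.996, 0.0, 0.0]
force: [0.3, -0.1, -0.5]
grip_width: 93.2
gripper_force: 0.0
```

Run:
```python
from h import *
s=state();w=camera_model('wrist');a=grab_frame('wrist');cv2.imwrite('pics/w1.png',a)
print(s['position'],s['orientation'],s['force'],s['q'])
np.save('w1.npy',{'w':w,'s':s},allow_pickle=True)
print(proj(w,[513,249,60]),proj(w,[637,226,20]))
```

```text
[513.14660592 252.98025001 184.21461106] [9.30254063e-02 9.95663611e-01 2.54920121e-04 4.26283769e-04] [ 0.25141667 -0.12642916 -0.53774377] [-0.51396657  0.49255633 -0.0615481   2.00881411  0.0488884   0.6405979
  0.77708441]
[311.13320555 203.85123713] [312.72032665 297.21874127]
```

View pics/w1.png

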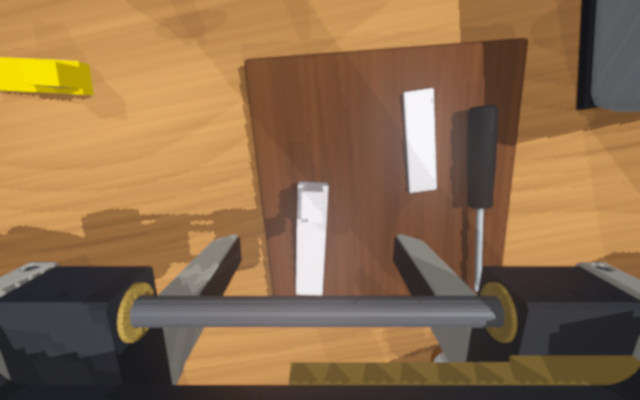

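Run:
```python
from h import *
a=cv2.imread('pics/w1.png');d=np.load('w1.npy',allow_pickle=True).item();w=d['w'];s=d['s']
g=a[175:296,280:345].astype(int)
m=((g.min(2)>110)&(g.max(2)-g.min(2)<60))
for r in range(178,296,6):
    c=np.where(m[r-175])[0]+280
    if len(c): 
        print(r,c.min(),c.max(),end=' ')
        for z in(18,20+ max(0,min(13,(292-r)/8)),60):
            p=onz(w,(c.min()+c.max()+1)/2,r,z);print(p[:2].round(1),end=' ')
        print()
gr=cv2.cvtColor(a,cv2.COLOR_BGR2GRAY)
for r in(226,230,234,238,242,246,250): print(r,''.join('%4d'%v for v in gr[r,222:252:2]),'|',''.join('%4d'%v for v in gr[r,384:414:2]))
o=np.vstack([cv2.resize(a[170:300,280:350],(400,600))[:600]]);o2=cv2.resize(a[220:280,200:280],(400,300));o3=cv2.resize(a[220:280,360:440],(400,300))
cv2.imwrite('pics/w1c.png',np.hstack([o,np.vstack([o2,o3])]))
```

```text
184 298 327 [503.7 252.1] [500.5 252.9] [494.8 254.3] 
190 298 328 [510.2 251.3] [506.7 252.2] [500.4 253.7] 
196 298 328 [516.7 250.1] [513.1 250.9] [506.  252.6] 
202 297 328 [523.1 248.3] [519.5 249.2] [511.6 251. ] 
208 297 327 [529.7 246.5] [525.9 247.4] [517.2 249.5] 
214 297 327 [536.4 245.2] [532.6 246.1] [523.  248.4] 
220 296 327 [543.  243.3] [539.3 244.2] [528.8 246.8] 
226 296 326 [549.8 241.5] [546.1 242.4] [534.6 245.1] 
232 296 326 [556.8 240.1] [553.1 241. ] [540.6 244. ] 
238 296 326 [563.8 238.7] [560.2 239.6] [546.7 242.8] 
244 296 325 [570.8 236.8] [567.4 237.6] [552.7 241.1] 
250 296 325 [578.  235.4] [574.7 236.2] [559.  239.9] 
256 296 325 [585.3 234. ] [582.2 234.7] [565.3 238.7] 
262 295 324 [592.5 231.4] [589.6 232.1] [571.4 236.5] 
268 295 324 [600.  229.9] [597.3 230.6] [577.9 235.2] 
274 295 324 [607.5 228.5] [605.2 229. ] [584.4 233.9] 
280 295 323 [615.1 226.4] [613.1 226.9] [590.9 232.1] 
286 295 323 [622.8 224.9] [621.2 225.3] [597.6 230.8] 
292 295 323 [630.7 223.3] [629.4 223.6] [604.4 229.5] 
226  114 116 116 117 118 118 118 118 119 118 119 119 118 118 118 |   85  82  81  81  83  86  86  88  91  92  92  90  89  90  93
230  116 117 118 117 117 118 118 117 118 117 117 117 117 117 117 |   86  82  82  81  83  85  87  88  91  92  91  90  89  91  92
234  118 118 119 121 128 133 134 131 119 114 114 113 113 113 112 |   85  82  81  83  86  85  91 107 112 110 103  95  93  91  91
238  134 131 131 132 136 145 143 105  70  98 114 116 117 118 120 |   84  82  81  82  85  69  65 102 127 133 133 133 132 130 126
242  132 132 131 132 131 117  83  58  56  93 117 119 120 121 121 |   84  81  81  86  84  62  46  52  87 120 132 133 133 133 132
246  131 132 131 127 106  70  54  53  55  87 119 123 123 123 123 |   82  81  80  85  82  55  44  44  47  70 109 130 133 132 133
250  132 130 123  94  60  53  52  53  55  79 117 120 121 121 120 |   83  81  82  85  80  52  43  41  42  44  58  97 125 132 132
```

View pics/w1c.png

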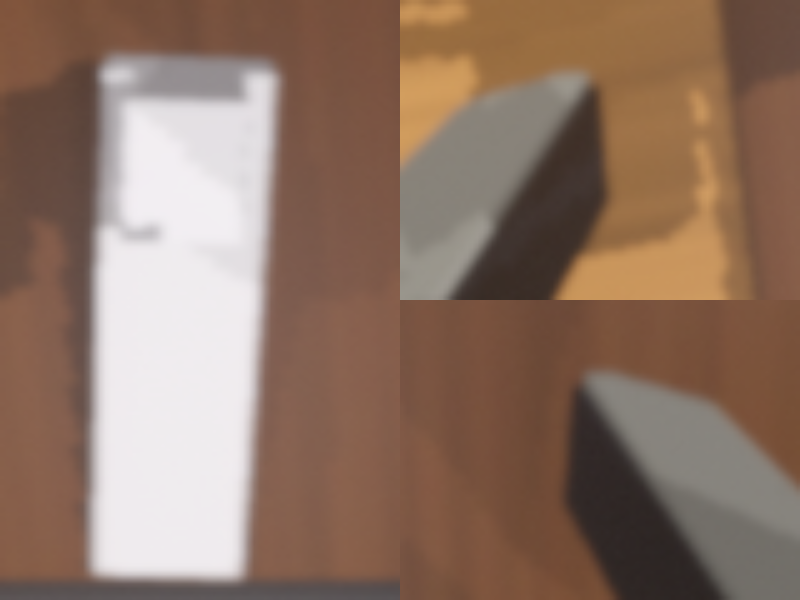

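>>> step_arm([
  {"delta_pos":[-0.06,-0.05,0],"delta_rot":[0,0,0.6]},
  {"delta_pos":[0,0,0.5],"delta_rot":[0,0,0]},
  {"delta_pos":[0,0,0.5],"delta_rot":[0,0,0]},
  {"delta_pos":[0,0,0.5],"delta_rot":[0,0,0]},
  {"delta_pos":[0,0,0.5],"delta_rot":[0,0,0]},
  {"delta_pos":[0,0,0.3],"delta_rot":[0,0,0]},
  {"delta_pos":[0,0,0.2],"delta_rot":[0,0,0]},
  {"delta_pos":[0,0,0],"delta_rot":[0,0,0]},
  {"delta_pos":[0,0,0],"delta_rot":[0,0,0]},
])

```text
clock: 3.02
position: [515.8, 250.0, 59.3]
orientation: [0.114, 0.994, 0.0, 0.0]
force: [0.8, 0.2, 0.7]
grip_width: 93.0
gripper_force: 0.0
```

>>> step_arm([
  {"delta_pos":[0,0,0.02],"delta_rot":[0,0,0]},
  {"delta_pos":[0,0,0],"delta_rot":[0,0,0]},
  {"delta_pos":[0,0,0],"delta_rot":[0,0,0]},
  {"delta_pos":[0,0,0],"delta_rot":[0,0,0]},
  {"delta_pos":[0,0,0],"delta_rot":[0,0,0]},
  {"delta_pos":[0,0,0],"delta_rot":[0,0,0]},
  {"delta_pos":[0,0,0],"delta_rot":[0,0,0]},
  {"delta_pos":[0,0,0],"delta_rot":[0,0,0]},
], grip=-1)

```text
clock: 4.03
position: [515.5, 248.8, 58.3]
orientation: [0.114, 0.994, -0.001, 0.0]
force: [-0.5, -0.9, 9.3]
grip_width: 19.9
gripper_force: 35.6
```

>>> step_arm([
  {"delta_pos":[0,0,-0.2],"delta_rot":[0,0,0]},
  {"delta_pos":[0,0,-0.6],"delta_rot":[0,0,0]},
  {"delta_pos":[0,0,-0.8],"delta_rot":[0,0,0]},
  {"delta_pos":[-0.5,-0.7,-0.6],"delta_rot":[0,0,0]},
  {"delta_pos":[-0.5,-0.7,-0.6],"delta_rot":[0,0,0]},
  {"delta_pos":[-0.5,-0.7,0],"delta_rot":[0,0,0]},
  {"delta_pos":[-0.5,-0.7,0],"delta_rot":[0,0,0]},
  {"delta_pos":[-0.5,-0.7,0],"delta_rot":[0,0,0]},
  {"delta_pos":[-0.5,-0.7,0],"delta_rot":[0,0,0]},
  {"delta_pos":[0,0,0],"delta_rot":[0,0,-1]},
])

```text
clock: 5.28
position: [615.1, 7.1, 197.9]
orientation: [0.081, 0.997, -0.001, 0.0]
force: [0.0, 0.7, -1.3]
grip_width: 19.9
gripper_force: 33.5
```

>>> step_arm([
  {"delta_pos":[0,0,0],"delta_rot":[0,0,-1]},
  {"delta_pos":[0,0,0],"delta_rot":[0,0,-1]},
  {"delta_pos":[0,0,0],"delta_rot":[0,0,-1]},
  {"delta_pos":[0,0,0],"delta_rot":[0,0,-0.4]},
  {"delta_pos":[0,0,0],"delta_rot":[0,0,0]},
  {"delta_pos":[0,0,0],"delta_rot":[0,0,0]},
])

```text
clock: 6.02
position: [614.2, 11.4, 197.7]
orientation: [-0.039, 0.999, -0.0, 0.0]
force: [-0.3, 0.4, -0.4]
grip_width: 19.6
gripper_force: 33.5
```

Run:
```python
from h import *
s=state();w=camera_model('wrist');a=grab_frame('wrist');cv2.imwrite('pics/w2.png',a)
print(s['position'],s['orientation'],s['force'],s['grip_width'])
np.save('w2.npy',{'w':w,'s':s},allow_pickle=True)
print(proj(w,[603.5,-48.6,41]))
```

```text
[614.17932448  11.44048822 197.72371704] [-3.94904086e-02  9.99219949e-01 -2.30700755e-05  2.31700747e-05] [-0.30216872  0.37544074 -0.44611229] 19.62427926705104
[257.95115744 179.82670122]
```

View pics/w2.png

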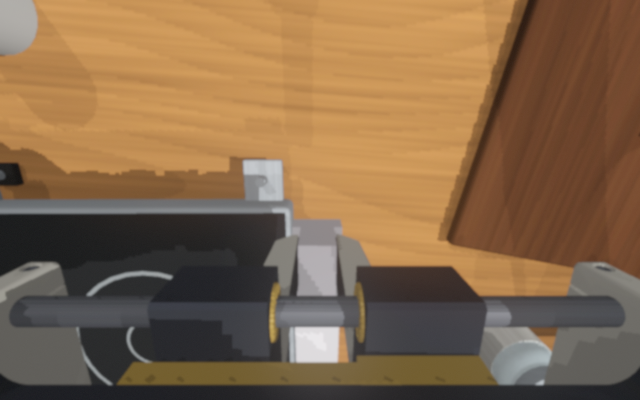

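Run:
```python
from h import *
a=cv2.imread('pics/w2.png');d=np.load('w2.npy',allow_pickle=True).item();w=d['w']
h=cv2.cvtColor(a,cv2.COLOR_BGR2HSV);m=(h[:,:,1]<70)&(h[:,:,2]>90)
L=[];Rr=[]
for r in range(163,194,3):
    c=np.where(m[r,225:300])[0]+225
    l,x=onz(w,c.min(),r,40),onz(w,c.max()+1,r,40);L.append(l);Rr.append(x);print(r,c.min(),c.max(),l[:2].round(1),x[:2].round(1))
F=[]
for c in range(248,282,4):
    r=np.where(m[140:190,c])[0]+140;F.append(onz(w,c,r.min(),40))
F=np.array(F);L=np.array(L);Rr=np.array(Rr)
print('front',F[:,:2].round(1).tolist())
for n,A in(('L',L),('R',Rr)):print(n,np.polyfit(A[:,0],A[:,1],1))
print('F',np.polyfit(F[:,1],F[:,0],1))
E=[]
for c in range(10,230,10):
    r=np.where(m[185:215,c])[0]+185
    if len(r): E.append((c,r.min(),r.max()))
print(E)
for k,z in((1,71),(2,71)):
    P=np.array([onz(w,e[0],e[k]+(k==2),z) for e in E]);print(z,np.polyfit(P[:,1],P[:,0],1),np.ptp(P[:,1]))
# deck left side edge
P=[]
for r in range(210,240,5):
    row=m[r,270:297];c=np.where(row)[0]+270
    if len(c):P.append((r,c.min(),c.max()+1,*onz(w,c.max()+1,r,71)[:2].round(1)))
print(P)
o=cv2.resize(a[140:260,200:360],(800,600),interpolation=cv2.INTER_CUBIC);cv2.imwrite('pics/w2c.png',o)
```

```text
163 242 282 [587.7 -65.3] [584.4 -24. ]
166 242 282 [590.7 -65.2] [587.5 -23.8]
169 243 282 [593.7 -64.2] [590.5 -23.7]
172 243 282 [596.8 -64.2] [593.6 -23.6]
175 243 282 [599.9 -64.1] [596.7 -23.4]
178 244 282 [602.9 -63.1] [599.8 -23.3]
181 244 282 [606.1 -63. ] [602.9 -23.1]
184 244 283 [609.2 -63. ] [606.  -21.9]
187 244 283 [612.4 -63. ] [609.2 -21.8]
190 245 283 [615.5 -61.9] [612.3 -21.6]
193 245 283 [618.7 -61.9] [615.5 -21.5]
front [[583.2, -59.3], [582.8, -55.3], [582.5, -51.2], [582.2, -47.2], [581.9, -43.2], [581.6, -39.2], [581.3, -35.2], [581.0, -31.2], [581.7, -27.1]]
L [ 1.09039240e-01 -1.29283657e+02]
R [  0.089325  -76.4655163]
F [-6.15056880e-02  5.79360111e+02]
[(10, np.int64(199), np.int64(213)), (20, np.int64(199), np.int64(213)), (30, np.int64(199), np.int64(213)), (40, np.int64(199), np.int64(213)), (50, np.int64(199), np.int64(213)), (60, np.int64(199), np.int64(213)), (70, np.int64(199), np.int64(213)), (80, np.int64(199), np.int64(213)), (90, np.int64(199), np.int64(213)), (100, np.int64(199), np.int64(213)), (110, np.int64(199), np.int64(213)), (120, np.i
[... 253 characters left out ...]
, np.int64(199), np.int64(213)), (200, np.int64(199), np.int64(213)), (210, np.int64(199), np.int64(213)), (220, np.int64(199), np.int64(213))]
71 [-7.83053512e-02  6.11914139e+02] 196.04700935979912
71 [-7.86203770e-02  6.26617631e+02] 198.90818778465433
[(210, np.int64(270), np.int64(293), np.float64(623.5), np.float64(-9.3)), (215, np.int64(284), np.int64(293), np.float64(628.4), np.float64(-9.0)), (220, np.int64(284), np.int64(297), np.float64(633.1), np.float64(-4.9)), (225, np.int64(285), np.int64(297), np.float64(638.2), np.float64(-4.6)), (230, np.int64(285), np.int64(297), np.float64(643.3), np.float64(-4.3)), (235, np.int64(285), np.int64(297), np.float64(648.5), np.float64(-4.0))]
```

View pics/w2c.png

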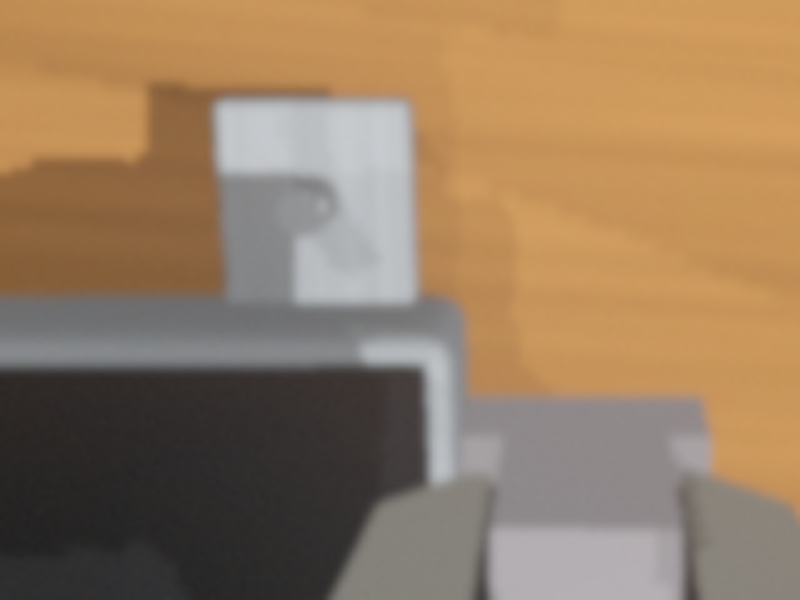

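Run:
```python
from h import *
d=np.load('w2.npy',allow_pickle=True).item();w=d['w'];s=d['s']
T=lambda p:np.array(s['position'])+R.from_quat(s['orientation']).apply(p)
for p in((15,0,25),(15,15,25),(15,-15,25),(15,0,-2),(15,10,-2),(15,-10,-2)):print(p,proj(w,T(p)).round(1))
u=np.array([np.cos(.079),np.sin(.079)]);o=np.array([602,-43.3])
for x in(-150,-135):
    g=o+u*x; print(x,g,tool([g[0],g[1],s['position'][2]]).round(3))
```

```text
(15, 0, 25) [314.8 224.5]
(15, 15, 25) [340.  224.4]
(15, -15, 25) [289.6 224.5]
(15, 0, -2) [314.5 242.8]
(15, 10, -2) [334.2 242.7]
(15, -10, -2) [294.7 242.8]
-150 [452.46783161 -55.13767787] [ 3.330e+00 -1.072e+00 -1.000e-03]
-135 [467.42104845 -53.95391008] [ 3.030e+00 -1.072e+00 -1.000e-03]
```

>>> step_arm([
  {"delta_pos":[0.5,-0.2,0],"delta_rot":[0,0,0]},
  {"delta_pos":[0.8,-0.3,0],"delta_rot":[0,0,0]},
  {"delta_pos":[0.8,-0.3,0],"delta_rot":[0,0,0]},
  {"delta_pos":[0.8,-0.3,0.3],"delta_rot":[0,0,0]},
  {"delta_pos":[0.33,-0.02,0.6],"delta_rot":[0,0,0]},
  {"delta_pos":[0,0,0.7],"delta_rot":[0,0,0]},
  {"delta_pos":[0,0,0.7],"delta_rot":[0,0,0]},
  {"delta_pos":[0,0,0.5],"delta_rot":[0,0,0]},
  {"delta_pos":[0,0,0.24],"delta_rot":[0,0,0]},
  {"delta_pos":[0,0,0],"delta_rot":[0,0,0]},
])

```text
clock: 7.32
position: [457.6, -57.2, 45.3]
orientation: [-0.04, 0.999, -0.0, -0.001]
force: [-0.1, 0.1, -1.2]
grip_width: 19.7
gripper_force: 33.5
```

>>> step_arm([
  {"delta_pos":[0,0,0],"delta_rot":[0,0,0]},
  {"delta_pos":[0,0,0],"delta_rot":[0,0,0]},
  {"delta_pos":[0,0,0],"delta_rot":[0,0,0]},
])

```text
clock: 7.7
position: [458.0, -57.4, 46.3]
orientation: [-0.04, 0.999, -0.0, 0.001]
force: [0.4, -0.0, -0.2]
grip_width: 19.8
gripper_force: 33.5
```

Run:
```python
from h import *
s=state();print(s['position'],s['orientation'],s['force'],s['q'])
a=grab_frame('scene');b=grab_frame('side')
o=np.hstack([cv2.resize(a[180:280,230:363],(400,300),interpolation=cv2.INTER_CUBIC),cv2.resize(b[130:220,265:385],(400,300),interpolation=cv2.INTER_CUBIC)]);cv2.imwrite('pics/pre.png',o)
```

```text
[458.0349073  -57.40635211  46.26096252] [-3.97889474e-02  9.99207914e-01 -3.63996589e-05  6.18395556e-04] [ 0.43089379 -0.03937027 -0.17013053] [ 0.03995283  0.65065418 -0.0551382   2.33919532  0.21833695  0.15485669
  1.43069528]
```

View pics/pre.png

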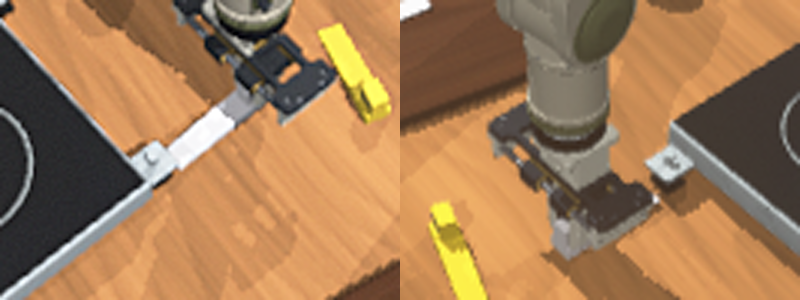

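Run:
```python
from h import *
c=camera_model('scene');u=np.array([np.cos(.079),np.sin(.079)]);n=np.array([-u[1],u[0]]);o=np.array([602,-43.3])
def f(x,y,z):
    p=onz(c,230+x/3,180+y/3,z)[:2]; return p.round(1),np.round([(p-o)@u,(p-o)@n],1)
for k in((152,142,40),(175,160,40),(170,147,7),(183,168,7),(212,108,17),(235,125,17),(152,157,44)):print(k,*f(*k))
```

```text
(152, 142, 40) [591.4 -63.6] [-12.2 -19.4]
(175, 160, 40) [583.6 -30.6] [-17.3  14.1]
(170, 147, 7) [571.7 -61. ] [-31.6 -15.3]
(183, 168, 7) [574.9 -31. ] [-26.   14.4]
(212, 108, 17) [507.7 -68.3] [-96.  -17.5]
(235, 125, 17) [499.6 -35.1] [-101.5   16.2]
(152, 157, 44) [602.4 -46.9] [ 0.2 -3.6]
```

>>> step_arm([
  {"delta_pos":[0,-0.02,0.05],"delta_rot":[0,0,0]},
  {"delta_pos":[0,0,0.04],"delta_rot":[0,0,0]},
  {"delta_pos":[0,0,0],"delta_rot":[0,0,0]},
  {"delta_pos":[0,0,0],"delta_rot":[0,0,0]},
])

```text
clock: 8.3
position: [457.7, -58.3, 41.0]
orientation: [-0.04, 0.999, -0.0, -0.0]
force: [0.7, -0.0, 0.1]
grip_width: 19.8
gripper_force: 33.5
```

>>> step_arm([
  {"delta_pos":[0,0,0.02],"delta_rot":[0,0,0]},
  {"delta_pos":[0,0,0],"delta_rot":[0,0,0]},
  {"delta_pos":[0,0,0],"delta_rot":[0,0,0]},
])

```text
clock: 8.68
position: [457.8, -58.3, 40.3]
orientation: [-0.04, 0.999, -0.0, 0.0]
force: [-1.9, 0.1, 4.3]
grip_width: 19.9
gripper_force: 34.0
```

>>> step_arm([
  {"delta_pos":[-0.04,0,-0.007],"delta_rot":[0,0,0]},
  {"delta_pos":[-0.06,0,0],"delta_rot":[0,0,0]},
  {"delta_pos":[-0.06,0,0],"delta_rot":[0,0,0]},
  {"delta_pos":[-0.06,0,0],"delta_rot":[0,0,0]},
  {"delta_pos":[-0.06,0,0],"delta_rot":[0,0,0]},
  {"delta_pos":[-0.04,0,0],"delta_rot":[0,0,0]},
  {"delta_pos":[0,0,0],"delta_rot":[0,0,0]},
])

```text
clock: 9.55
position: [473.9, -57.0, 40.5]
orientation: [-0.04, 0.999, 0.0, 0.0]
force: [-0.5, 0.7, -0.3]
grip_width: 20.1
gripper_force: 33.5
```

>>> step_arm([
  {"delta_pos":[-0.04,0,0],"delta_rot":[0,0,0]},
  {"delta_pos":[-0.04,0,0],"delta_rot":[0,0,0]},
  {"delta_pos":[-0.04,0,0],"delta_rot":[0,0,0]},
  {"delta_pos":[0,0,0],"delta_rot":[0,0,0]},
])

```text
clock: 10.05
position: [479.9, -56.5, 40.5]
orientation: [-0.04, 0.999, 0.0, 0.0]
force: [0.5, 0.7, -0.5]
grip_width: 20.0
gripper_force: 33.5
```

>>> step_arm([
  {"delta_pos":[-0.04,0,0],"delta_rot":[0,0,0]},
  {"delta_pos":[-0.04,0,0],"delta_rot":[0,0,0]},
  {"delta_pos":[0,0,0],"delta_rot":[0,0,0]},
])

```text
clock: 10.42
position: [483.9, -56.2, 40.5]
orientation: [-0.04, 0.999, 0.0, 0.0]
force: [-0.3, 0.2, -0.1]
grip_width: 19.9
gripper_force: 33.5
```

>>> step_arm([
  {"delta_pos":[-0.03,0,0],"delta_rot":[0,0,0]},
  {"delta_pos":[-0.03,0,0],"delta_rot":[0,0,0]},
  {"delta_pos":[0,0,0],"delta_rot":[0,0,0]},
])

```text
clock: 10.8
position: [486.9, -56.0, 40.5]
orientation: [-0.04, 0.999, -0.0, 0.0]
force: [0.1, 0.4, -0.9]
grip_width: 19.9
gripper_force: 33.5
```

>>> step_arm([
  {"delta_pos":[-0.03,0,0],"delta_rot":[0,0,0]},
  {"delta_pos":[-0.03,0,0],"delta_rot":[0,0,0]},
  {"delta_pos":[0,0,0],"delta_rot":[0,0,0]},
])

```text
clock: 11.18
position: [489.9, -55.7, 40.5]
orientation: [-0.04, 0.999, -0.0, 0.0]
force: [-0.0, -0.4, -1.7]
grip_width: 19.9
gripper_force: 33.5
```

>>> step_arm([
  {"delta_pos":[-0.03,0,0],"delta_rot":[0,0,0]},
  {"delta_pos":[-0.02,0,0],"delta_rot":[0,0,0]},
  {"delta_pos":[0,0,0],"delta_rot":[0,0,0]},
])

```text
clock: 11.55
position: [492.3, -55.5, 40.5]
orientation: [-0.04, 0.999, 0.0, 0.0]
force: [-0.6, -0.1, -0.6]
grip_width: 20.1
gripper_force: 33.5
```

>>> step_arm([
  {"delta_pos":[-0.02,0,0],"delta_rot":[0,0,0]},
  {"delta_pos":[-0.02,0,0],"delta_rot":[0,0,0]},
  {"delta_pos":[0,0,0],"delta_rot":[0,0,0]},
])

```text
clock: 11.92
position: [494.3, -55.4, 40.5]
orientation: [-0.04, 0.999, -0.0, 0.0]
force: [-0.5, 0.7, -0.5]
grip_width: 19.5
gripper_force: 33.5
```

>>> step_arm([
  {"delta_pos":[-0.03,0,0],"delta_rot":[0,0,0]},
  {"delta_pos":[-0.03,0,0],"delta_rot":[0,0,0]},
  {"delta_pos":[0,0,0],"delta_rot":[0,0,0]},
])

```text
clock: 12.3
position: [497.3, -55.1, 40.5]
orientation: [-0.04, 0.999, 0.0, 0.0]
force: [1.0, 0.8, -0.4]
grip_width: 20.1
gripper_force: 33.5
```

>>> step_arm([
  {"delta_pos":[-0.03,0,0],"delta_rot":[0,0,0]},
  {"delta_pos":[-0.02,0,0],"delta_rot":[0,0,0]},
  {"delta_pos":[0,0,0],"delta_rot":[0,0,0]},
])

```text
clock: 12.68
position: [499.7, -54.9, 40.5]
orientation: [-0.04, 0.999, 0.0, 0.0]
force: [-0.2, 1.1, -1.4]
grip_width: 20.0
gripper_force: 33.5
```

>>> step_arm([
  {"delta_pos":[-0.03,0,0],"delta_rot":[0,0,0]},
  {"delta_pos":[-0.02,0,0],"delta_rot":[0,0,0]},
  {"delta_pos":[0,0,0],"delta_rot":[0,0,0]},
])

```text
clock: 13.05
position: [502.0, -54.8, 40.4]
orientation: [-0.04, 0.999, -0.0, -0.0]
force: [-0.6, -0.1, -2.3]
grip_width: 19.9
gripper_force: 33.3
```

>>> step_arm([
  {"delta_pos":[-0.02,0,0],"delta_rot":[0,0,0]},
  {"delta_pos":[-0.01,0,0],"delta_rot":[0,0,0]},
  {"delta_pos":[0,0,0],"delta_rot":[0,0,0]},
])

```text
clock: 13.42
position: [502.8, -54.8, 40.4]
orientation: [-0.04, 0.999, -0.0, -0.001]
force: [-5.1, -0.5, -1.6]
grip_width: 19.9
gripper_force: 33.5
```

>>> step_arm([
  {"delta_pos":[0,0,0],"delta_rot":[0,0,0]},
  {"delta_pos":[0,0,0],"delta_rot":[0,0,0]},
  {"delta_pos":[0,0,0],"delta_rot":[0,0,0]},
])

```text
clock: 13.8
position: [503.0, -54.7, 40.4]
orientation: [-0.04, 0.999, -0.0, -0.001]
force: [-5.6, -1.4, -1.4]
grip_width: 20.0
gripper_force: 33.4
```

>>> step_arm([
  {"delta_pos":[0,0,0.004],"delta_rot":[0,0,0]},
  {"delta_pos":[0,0,0.002],"delta_rot":[0,0,0]},
  {"delta_pos":[0,0,0],"delta_rot":[0,0,0]},
])

```text
clock: 14.18
position: [503.0, -54.7, 40.3]
orientation: [-0.04, 0.999, -0.0, -0.001]
force: [-5.5, 0.4, 2.8]
grip_width: 19.7
gripper_force: 33.8
```

>>> step_arm([
  {"delta_pos":[0,0,0],"delta_rot":[0,0,0]},
  {"delta_pos":[0,0,0],"delta_rot":[0,0,0]},
  {"delta_pos":[0,0,0],"delta_rot":[0,0,0]},
  {"delta_pos":[0,0,0],"delta_rot":[0,0,0]},
  {"delta_pos":[0,0,0],"delta_rot":[0,0,0]},
], grip=0.1)

```text
clock: 14.8
position: [503.8, -54.6, 40.2]
orientation: [-0.04, 0.999, 0.0, 0.0]
force: [-0.2, 0.6, 0.2]
grip_width: 51.1
gripper_force: 0.0
```

>>> step_arm([
  {"delta_pos":[0,0,-0.3],"delta_rot":[0,0,0]},
  {"delta_pos":[0,0,-0.6],"delta_rot":[0,0,0]},
  {"delta_pos":[0,0,-0.8],"delta_rot":[0,0,0]},
  {"delta_pos":[0,0,-0.8],"delta_rot":[0,0,0]},
  {"delta_pos":[0.4,0.8,0],"delta_rot":[0,0,0]},
  {"delta_pos":[0.4,0.8,0],"delta_rot":[0,0,0]},
  {"delta_pos":[0,0.8,0],"delta_rot":[0,0,0]},
  {"delta_pos":[0,0.8,0],"delta_rot":[0,0,0]},
  {"delta_pos":[0,0,0],"delta_rot":[0,0,0]},
])

```text
clock: 15.92
position: [450.8, 104.6, 166.2]
orientation: [-0.042, 0.999, 0.001, 0.001]
force: [0.5, -1.1, -0.5]
grip_width: 51.1
gripper_force: 0.0
```

Run:
```python
from h import *
s=state();print(s['position'],s['force'])
a=grab_frame('scene');b=grab_frame('side');cv2.imwrite('pics/fs.png',a)
o=np.hstack([cv2.resize(a[180:280,230:363],(400,300),interpolation=cv2.INTER_CUBIC),cv2.resize(b[130:220,285:405],(400,300),interpolation=cv2.INTER_CUBIC)]);cv2.imwrite('pics/fin.png',o)
```

```text
[450.8066705  104.5997255  166.19082083] [ 0.46164051 -1.11007056 -0.5031499 ]
```

View pics/fin.png

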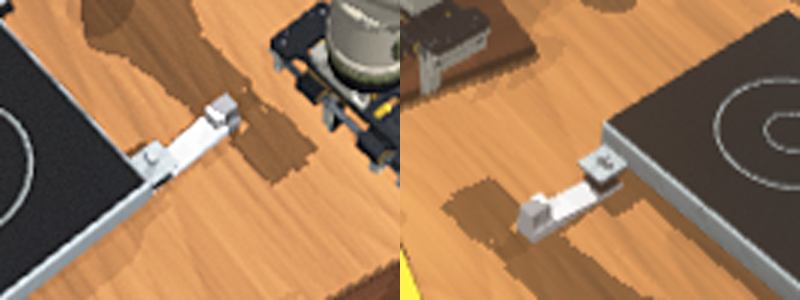

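```bash
python3 -c "
from rig import *
print(sign_off())"
```

```text
the job is handed in; nothing more can be done
None
```

The white shim is flat on the worktop under the hob's front left foot. I slid it straight in until about 5.5 N of resistance, stopped before the hob lifted, released it and backed the arm clear, and the job was handed in at about 16 s on the robot clock. The pictures put the shim within a few millimetres of the foot's centre line, and I did not measure the load on the foot after release.

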